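Hang a washed paint cup to drain

ROBOT

A 6-joint arm with a two-finger parallel gripper is mounted at the origin on the work surface. World frame = base frame: x ahead of the robot, y to its left, z up, the work surface at z = 0. Lengths are in m, angles in rad, forces in N, time in s.
With the tool pointing down it reaches from about 0.425 to 0.95 m from the base axis. Payload 3.5 kg.
Tool frame: the origin (TCP) lies at the very end of the fingers, on their centre line; the grasp point (between the pads) lies 19 mm behind it (ctrl.pinch_z is the distance from the TCP to the grasp point, in m); z points along the fingers, y is the line along which they close (so a half turn about z gives the same grasp; the last joint's range is limited). The gripper opens to 85 mm and grips with 20 to 120 N. Pads are 22 mm wide; open, the fingers measure 114 mm over their backs; the gripper's body (76 mm by 85 mm) begins 54 mm behind the grasp point. The pads swing forward as they close: fully open they stand 13 mm farther back than shut.
Start: joints at [1.008, 0.286, 1.577, -0, 1.279, -0.15], TCP at [0.271, 0.618, 0.231] pointing down, gripper open.
Joint ranges: [-2.77, 2.77], [-0.9, 2.22], [0.21, 2.48], [-1.53, 4.67], [0.24, 2.81], [-2.84, 2.84]. Speed limits (rad/s): [2.79, 2.79, 3.14, 3.14, 3.14, 3.14].

INTERFACE

Orientations are given as a unit quaternion [x, y, z, w].
In Python, from plant import ctrl gives the robot as it stands. The module is installed in compiled form; this text tells all that it offers.
- The arm moves only by the shell command python3 -m crank 'ROWS' [OPENING] [FORCE]. ROWS is JSON, a list of rows, each a list of 6 numbers: the shift along the tool's x, y, z in cm, then the turn, a rotation vector about the tool's x, y, z in rad. In form: [[tx, ty, tz, rx, ry, rz], ...]. A call has 1 to 10 rows; each row is the pose to reach, as a shift and turn from the pose commanded when the call began, along the tool's axes at that moment; what a row does not reach only later rows make up. A row lasts 1/10 s, in which the tool goes at most 50 mm and 8.59 degrees, less where a joint would pass 70% of its speed; a pose out of reach is approached as far as the arm can. A call with a gripper value outside its range is refused whole. OPENING is the opening, from 0 (shut) to 1 (fully open), set as the call begins (- or left out, the last holds). The fingers move at their own pace and stop on an object; FORCE is the grip in N (left out, the last holds). Time passes only in rows, so rows that repeat a pose let the fingers close. It gives the time, the measured TCP pose, the force, the opening and the grip force at its end, in the units of the state.
- ctrl.get_state(): the state, without advancing time (a new reading comes with each control period).
- ctrl.read_camera(name): name is "scene" or "side" or "wrist"; returns (picture, depth): 384x512x3 uint8, blue, green, red; 384x512 float32, m along the optical axis (not along the pixel's ray), 0 where there is no reading.
- ctrl.camera_info(name): a dict with "K" (3x3 intrinsics, pixels), "origin" and "orientation" of the camera in the world. Camera axes: x right, y down, z forward; pixel columns grow to the right and rows downward; lengths in m; the calibration is good to about 2 mm. A picture is of the moment at which its call begins: read the wrist's pose just before it. camera_info takes no time and is no camera call; for the wrist camera it gives the pose at the moment of the call.
- ctrl.sign_off(): hands the job in; it is judged then, once.
The state is a dict: "time": time; "qpos": joint angles; "dq": joint speeds; "joint_efforts": joint torques, N m; "eef_pos": TCP position; "tcp_rot": TCP orientation; "contact_force": force on the tool from outside, world axes, zero at the start; "wrist_torque": the same for the moment, N m; "opening": opening from 0.0 (shut) to 1.0 (fully open); "finger_force": force on a finger pad.
Only numpy, scipy, OpenCV 4.12 (cv2) and the standard library are available. Lean on these libraries where they do the work, as an engineer would, in place of code of your own. Each camera call takes 0.05 s, during which the arm holds its last target. There are 200 camera calls.

TASK

Lift the loose lid off the wash pot by its knob and lay it flat, knob up, on the middle of the round rubber mat without dropping it. Then take the steel paint cup out of the pot and hang it upside down on the leaning drying peg, all the way down until its bottom rests on the peg's tip, and let go. Leave the other things on the bench where they are.

Things in the scene. Friction and masses are not known exactly. Their poses are not given: they have to be found in the camera images.
- pot: Round open-topped steel wash pot, fixed, 168 mm outside diameter, 4 mm wall, 100 mm high, with a small loop handle on either side (y, to 102 mm from the centre); origin at the centre of its underside, z up. Inside, two level parallel rods (8 mm thick, 32 mm apart, along the pot's x) carry the cup, their tops 67 mm above the bench. The pot's x points roughly away from the robot.
- lid: Loose aluminium lid on the pot, 0.25 to 0.5 kg: a cap of 152 mm diameter and 34 mm height with a 176 mm flange (its underside 10 mm above the lower edge, resting on the pot's rim) and a black knob in the centre. Origin at the centre of its lower edge, z up; the lower edge hangs 10 mm inside the pot with 4 mm play. Lid top plate 34 mm above the origin.
- lid_knob (a point): Centre of the lid's knob, 62 mm above the lid's origin: an upright cylinder of 34 mm diameter from 48 to 76 mm above the lid's origin, on a 16 mm stem.
- mat: Round black rubber mat fixed to the bench, 250 mm in diameter, 4 mm thick; origin at the centre of its underside.
- cup: Steel paint cup, a straight tube closed at one end: 50 mm outside diameter, 90 mm long, 3 mm wall, 4 mm floor, 0.11 to 0.21 kg. Lies level on the rods in the pot under the lid, axis 88 mm above the bench (12 mm below the rim). Origin at the centre of the outside of its closed end; its x axis runs to the open mouth (x = 90 mm), which points roughly away from the robot.
- cup_floor (a point): Centre of the inside of the cup's closed end, 4 mm from its origin along its x axis.
- stand: Square steel base of the drying peg, fixed, 120 x 120 x 25 mm; origin at the centre of its underside. Its x axis points the way the peg leans.
- peg: Round steel drying peg, 28 mm diameter, 120 mm long with a tapered end (16 mm at the tip), standing on the base and leaning 30 degrees (0.52 rad) from vertical, roughly away from the robot. Origin at its foot (22 mm above the bench, 30 mm behind the base's centre), z axis along the peg to its tip.
- peg_tip (a point): Centre of the peg's tip, 120 mm from its foot along its z axis.
- spray_can: Bystander: upright can, 56 mm diameter, 165 mm tall, origin under its centre.
- jar: Bystander: glass jar, 56 mm diameter, 100 mm tall, origin under its centre.
- angle_iron: Bystander: piece of steel angle, 100 x 50 mm, 50 mm tall, origin under its centre.
- disc: Bystander: grinding disc lying flat, 100 mm diameter, 12 mm thick, origin under its centre.
- block: Bystander: steel block 60 x 50 x 40 mm, origin under its centre.
- brush: Bystander: wire brush lying flat, 220 mm long, origin about its middle.
There are look-alikes about, which are no part of the job. Leave any turquoise look-alike of the stand alone.

How it is judged:
On the way, in this order (a step that is already met when the one before it is completed fails the run):
1. the lid is held by the fingers, lifted clear of the pot (contact force between the fingers and lid above 0.5 N and height (world z) of lid above 0.115 m), for 0.1 s.
2. the lid lies flat, knob up, on the middle of the mat, released, with the cup still lying in the pot (horizontal distance between lid and mat below 0.04 m and z of lid in the frame of mat below 0.009 m and angle between lid's own z axis and vertical below 0.06 rad and contact force between the fingers and lid below 0.1 N and linear speed of lid below 0.03 m/s and distance of cup from where it was at the start of the episode below 0.03 m), for 0.2 s.
3. the cup is held by the fingers, lifted clear of the pot (contact force between the fingers and cup above 0.5 N and height (world z) of cup_floor above 0.13 m), for 0.1 s.
At the end, for the whole second after the job is handed in: Cup mouth down on the peg, its inner floor centre within 15 mm of the peg tip and its axis within 0.15 rad of the peg; lid knob up and flat (0.06 rad, lower edge within 5 mm of the mat surface), its centre within 40 mm of the mat centre; both released and at rest (horizontal distance between lid and mat below 0.04 m and z of lid in the frame of mat below 0.009 m and angle between lid's own z axis and vertical below 0.06 rad and distance between cup_floor and peg_tip below 0.015 m and angle between the x axis of cup and the z axis of peg, either way round below 0.15 rad and linear speed of each of cup, lid below 0.02 m/s); the robot touches nothing.
It fails at once if the lid is dropped: it falls, out of the fingers, faster than 0.6 m/s (contact force between the fingers and lid below 0.1 N and linear speed of lid above 0.6 m/s).
It fails at once if another thing on the bench is moved by more than 30 mm (distance of any of spray_can, jar, angle_iron, disc, block, brush from where it was at the start of the episode above 0.03 m).
It also fails if it takes over 67 s, if anything falls off the work surface, if the arm or the gripper's body presses on something with over 40 N, if the wrist force passes 120 N, or if a joint passes its speed limit or range.

## Working session

There is one attempt and no reset: what is moved stays moved. The work goes in short steps, Python scripts to look and compute and a shell command to move; the robot and the scene stay as the last step left them, time stands still between calls to the robot, and variables do not carry over. Pictures are saved under pics/ and viewed, at most 14 in all, crops included, and the job is handed in when it is done.

```bash
mkdir -p pics; cat > h.py <<'E'
import numpy as np,cv2
from scipy.spatial.transform import Rotation as R
from plant import ctrl
def shot(n,save=None):
    i=ctrl.camera_info(n); p,d=ctrl.read_camera(n)
    np.savez('%s.npz'%(save or n),p=p,d=d,K=i['K'],o=i['origin'],q=np.array(i['orientation']))
    if save: cv2.imwrite('pics/%s.png'%save,p)
    return load(save or n)
def load(n):
    z=np.load('%s.npz'%n); q=z['q']; r=R.from_matrix(q) if q.shape==(3,3) else R.from_quat(q)
    return z['p'],z['d'],z['K'],z['o'],r
def ray(c,u,v):
    p,d,K,o,r=c; return r.apply(np.linalg.solve(K,np.array([u,v,1.])))
def plane(c,u,v,z):
    k=ray(c,u,v); o=c[3]; return o+k*(z-o[2])/k[2]
def cloud(c):
    p,d,K,o,r=c; v,u=np.mgrid[:d.shape[0],:d.shape[1]]
    P=np.stack([(u-K[0,2])/K[0,0]*d,(v-K[1,2])/K[1,1]*d,d],-1)
    W=(r.apply(P.reshape(-1,3))+o).reshape(P.shape); W[d==0]=np.nan; return W
def proj(c,X):
    p,d,K,o,r=c; x=K@r.inv().apply(np.array(X)-o); return x[:2]/x[2]
E
python3 - <<'E'
from h import *
s=ctrl.get_state();print(s)
for n in('scene','side'):
    c=shot(n,n+'0');print(n,c[2].tolist(),c[3],c[4].as_matrix().round(3).tolist())
c=shot('wrist','wrist0')
print(c[3])
a=[cv2.imread('pics/%s0.png'%n) for n in('scene','side')]
E
```

```text
{'time': 0.0, 'qpos': array([ 1.00803365e+00,  2.87175504e-01,  1.57815828e+00,  1.12618796e-05,
        1.27857944e+00, -1.50009736e-01]), 'dq': array([ 2.22233423e-05, -1.76496367e-03,  3.68483836e-04,  1.34174268e-03,
        9.11849597e-04, -6.90808456e-04]), 'joint_efforts': array([-2.42203496e-04, -4.05976903e+01, -2.92627519e+01, -1.97731906e-04,
        5.71406606e-03, -1.05354722e-06]), 'eef_pos': array([0.2703937 , 0.61777338, 0.22995074]), 'tcp_rot': array([ 2.04916073e-01,  9.78778860e-01, -1.08549630e-03, -4.09863199e-04]), 'contact_force': array([0.47516315, 0.51548958, 0.39383039]), 'wrist_torque': array([ 0.00791627, -0.02697131, -0.04431417]), 'finger_force': 0.0, 'opening': 0.9969115834449181}
scene [[357.7374519689115, 0.0, 252.75038787784825], [0.0, 357.7374519689115, 198.4140012018171], [0.0, 0.0, 1.0]] [ 1.06379581 -0.63143236  0.86306685] [[0.69, 0.475, -0.547], [0.724, -0.473, 0.502], [-0.02, -0.742, -0.67]]
side [[488.5289194721725, 0.0, 249.4614929506512], [0.0, 488.5289194721725, 198.5788856384265], [0.0, 0.0, 1.0]] [-0.31314211 -0.878073    1.27397222] [[0.722, -0.486, 0.492], [-0.692, -0.523, 0.498], [0.015, -0.7, -0.714]]
[0.19368724 0.65105029 0.3722658 ]
```

View pics/scene0.png

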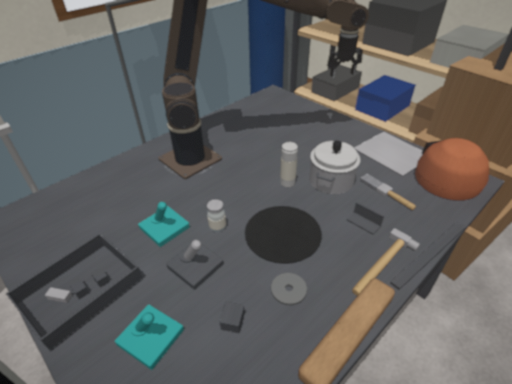

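View pics/side0.png

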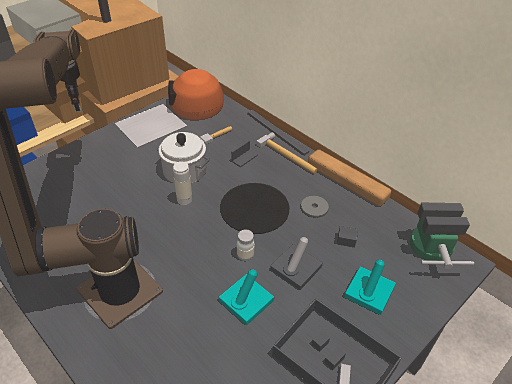

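The scene view shows the pot and lid at (335,165) with the knob at (337,146), the mat at (283,233), and the real grey stand at (195,262) between two turquoise look-alikes. The side view shows the knob at (181,139), the mat at (255,207), and the peg from about (293,272) to (302,240). The spray can stands close to the pot.

```bash
python3 - <<'E'
from h import *
S=load('scene0');D=load('side0')
def tri(a,b):
    k1=ray(S,*a);k2=ray(D,*b);A=np.stack([k1,-k2],1);t=np.linalg.lstsq(A,D[3]-S[3],rcond=None)[0]
    p=S[3]+t[0]*k1;q=D[3]+t[1]*k2;return ((p+q)/2).round(4),np.linalg.norm(p-q).round(4)
def blob(c,box,f,op=1):
    x0,y0,x1,y1=box;g=c[0].astype(int);m=np.zeros(c[1].shape,np.uint8);m[y0:y1,x0:x1]=f(g)[y0:y1,x0:x1]
    n,l,s,ce=cv2.connectedComponentsWithStats(m);i=1+s[1:,4].argmax();return l==i,ce[i],s[i]
# knob
mx=lambda g:g.max(-1)
r={}
for n,c,b in(('scene',S,(325,137,350,158)),('side',D,(172,130,192,147))):
    m,ce,s=blob(c,b,lambda g:mx(g)<60);r[n]=ce;W=cloud(c)[m];print('knob',n,ce,s,np.nanmedian(W,0).round(4),np.nanmax(W[:,2]))
print(tri(r['scene'],r['side']))
for n,c,b in(('scene',S,(235,195,330,270)),('side',D,(210,170,300,245))):
    print(n,'matcol',c[0][233,283] if n=='scene' else c[0][207,255]);m,ce,s=blob(c,b,lambda g:mx(g)<38)
    cs,_=cv2.findContours(m.astype(np.uint8),cv2.RETR_EXTERNAL,cv2.CHAIN_APPROX_NONE)
    k=max(cs,key=len)[:,0];P=np.array([plane(c,u,v,.004)[:2] for u,v in k]);
    (x,y),rr=cv2.minEnclosingCircle(P.astype(np.float32));print('mat',s,P.mean(0),x,y,rr)
# lid white flange, points z by depth
for n,c in(('scene',S),('side',D)):
    W=cloud(c)
    for nm,(lo,hi) in dict(lidtop=(.122,.13),flange=(.1,.11),potall=(.05,.19)).items():
        pass
    x0=np.array([.36,.55])
    zs=W[...,2];near=(np.abs(W[...,0]-tri(r['scene'],r['side'])[0][0])<.1)&(np.abs(W[...,1]-tri(r['scene'],r['side'])[0][1])<.1)
    h,e=np.histogram(zs[near&(zs>.02)],bins=np.arange(.02,.2,.005));print(n,dict(zip(e.round(3),h)))
for n,c in(('scene',S),('side',D)):
    a=c[0][230:295,160:235] if n=='scene' else c[0][225:295,265:330]
    cv2.imwrite('pics/peg_%s.png'%n,cv2.resize(a,None,fx=5,fy=5,interpolation=cv2.INTER_CUBIC))
a=cv2.imread('pics/peg_scene.png');b=cv2.imread('pics/peg_side.png');h=max(a.shape[0],b.shape[0])
f=lambda i:cv2.copyMakeBorder(i,0,h-i.shape[0],0,0,0)
cv2.imwrite('pics/pegs.png',np.hstack([f(a),f(b)]))
E
```

```text
knob scene [336.43396226 145.79245283] [334 141   6  11  53] [0.4969 0.2902 0.1602] 0.16813714973188765
knob side [180.91044776 139.19402985] [177 134   9  12  67] [0.4851 0.2912 0.1558] 0.1706786714091002
(array([0.4906, 0.3002, 0.149 ]), np.float64(0.0048))
scene matcol [46 46 46]Traceback (most recent call last):
  File "<stdin>", line 16, in <module>
  File "<stdin>", line 8, in blob
ValueError: attempt to get argmax of an empty sequence
```

```bash
python3 - <<'E'
from h import *
S=load('scene0');D=load('side0')
for n,c,b,s0 in(('scene',S,(235,190,335,275),(283,233)),('side',D,(205,165,305,250),(255,207))):
    g=c[0].max(-1);print(n,g[s0[1]-5:s0[1]+5,s0[0]-5:s0[0]+5].mean(),g[b[1]:b[1]+6,b[0]:b[0]+6].mean())
    th=g[s0[1]-5:s0[1]+5,s0[0]-5:s0[0]+5].mean()*.5+.5*np.median(np.r_[g[b[3]-6:b[3],b[0]:b[0]+8].ravel(),g[b[1]:b[1]+8,b[0]:b[0]+8].ravel()])
    m=np.zeros(g.shape,np.uint8);m[b[1]:b[3],b[0]:b[2]]=g[b[1]:b[3],b[0]:b[2]]<th
    m=cv2.morphologyEx(m,cv2.MORPH_OPEN,np.ones((5,5)))
    cs,_=cv2.findContours(m,cv2.RETR_EXTERNAL,cv2.CHAIN_APPROX_NONE);k=max(cs,key=cv2.contourArea)[:,0]
    P=np.array([plane(c,u,v,.004)[:2] for u,v in k]);e=cv2.fitEllipse(P.astype(np.float32));print('mat',th,e,cv2.boundingRect(k))
    W=cloud(c);near=np.hypot(W[...,0]-.49,W[...,1]-.294)<.1;z=W[...,2]
    h,ed=np.histogram(z[near&(z>.05)],bins=np.arange(.05,.2,.005));print([(round(x,3),int(y)) for x,y in zip(ed,h)])
    for lo,hi in((.1,.122),(.122,.135)):
        q=W[near&(z>lo)&(z<hi)];print(lo,len(q),(cv2.minEnclosingCircle(q[:,:2].astype(np.float32))))
    a=c[0][230:295,160:235] if n=='scene' else c[0][225:295,265:330]
    a=cv2.resize(a,(a.shape[1]*5,a.shape[0]*5),interpolation=cv2.INTER_CUBIC)
    cv2.imwrite('pics/peg_%s.png'%n,a)
a=cv2.imread('pics/peg_scene.png');b=cv2.imread('pics/peg_side.png');h=max(a.shape[0],b.shape[0])
f=lambda i:cv2.copyMakeBorder(i,0,h-i.shape[0],0,0,0)
cv2.imwrite('pics/pegs.png',np.hstack([f(a),f(b)]))
s=ctrl.get_state();print(s['tcp_rot'],R.from_quat(s['tcp_rot']).as_matrix().round(3))
W=cloud(S);print(W[200:0:-1][:0]);
# peg / can / jar clouds
for n,c in(('scene',S),('side',D)):
    W=cloud(c);z=W[...,2];m=(z>.03)&(z<.2)&(W[...,0]>.3)&(W[...,0]<.95)&(np.abs(W[...,1])<.45)
    nn,l,s,ce=cv2.connectedComponentsWithStats(m.astype(np.uint8))
    for i in range(1,nn):
        if s[i,4]>25:q=W[l==i];print(n,ce[i].round(),s[i,4],np.nanmin(q,0).round(3),np.nanmax(q,0).round(3))
E
```

```text
scene 45.94 95.55555555555556
mat 70.47 ((0.5492446422576904, -0.03155774250626564), (0.24516546726226807, 0.24748100340366364), 28.0352725982666) (245, 206, 77, 58)
[(np.float64(0.05), 53), (np.float64(0.055), 39), (np.float64(0.06), 28), (np.float64(0.065), 39), (np.float64(0.07), 62), (np.float64(0.075), 79), (np.float64(0.08), 60), (np.float64(0.085), 49), (np.float64(0.09), 59), (np.float64(0.095), 20), (np.float64(0.1), 196), (np.float64(0.105), 76), (np.float64(0.11), 50), (np.float64(0.115), 57), (np.float64(0.12), 629), (np.float64(0.125), 111), (np.float64(0.13), 2), (np.float64(0.135), 3), (np.float64(0.14), 11), (np.float64(0.145), 9), (np.float64(0.15), 14), (np.float64(0.155), 10), (np.float64(0.16), 26), (np.float64(0.165), 22), (np.float64(0.17), 0), (np.float64(0.175), 0), (np.float64(0.18), 0), (np.float64(0.185), 0), (np.float64(0.19), 0), (np.float64(0.195), 0)]
0.1 500 ((0.4919702708721161, 0.29958853125572205), 0.0883781686425209)
0.122 621 ((0.490742564201355, 0.299631804227829), 0.07579219341278076)
side 56.3 99.11111111111111
mat 77.65 ((0.5474766492843628, -
[... 1272 characters left out ...]
.351 -0.193  0.03 ] [ 0.407 -0.14   0.103]
scene [369. 211.] 179 [0.654 0.203 0.03 ] [0.755 0.219 0.054]
scene [192. 250.] 215 [ 0.41  -0.336  0.03 ] [ 0.494 -0.299  0.13 ]
scene [346. 334.] 3821 [ 0.857 -0.342  0.03 ] [ 0.943 -0.002  0.054]
scene [231. 314.] 457 [ 0.631 -0.391  0.03 ] [ 0.705 -0.316  0.043]
side [183. 160.] 2140 [0.356 0.135 0.03 ] [0.578 0.388 0.171]
side [240. 148.] 99 [0.647 0.198 0.03 ] [0.754 0.218 0.055]
side [350. 175.] 1352 [ 0.852 -0.345  0.03 ] [ 0.942 -0.007  0.061]
side [348. 234.] 234 [ 0.631 -0.392  0.03 ] [ 0.705 -0.318  0.046]
side [245. 242.] 388 [ 0.345 -0.196  0.031] [ 0.402 -0.14   0.104]
side [297. 255.] 343 [ 0.402 -0.344  0.03 ] [ 0.506 -0.27   0.132]
```

View pics/pegs.png

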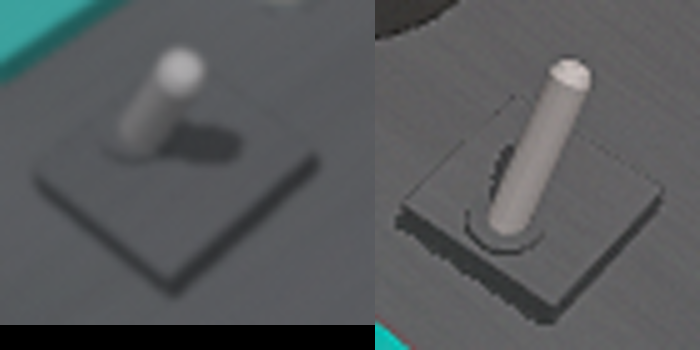

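```bash
python3 -m crank '[[-33.1,-20.5,0,0,0,0],[-33.1,-20.5,0,0,0,0],[-33.1,-20.5,0,0,0,0],[-33.1,-20.5,0,0,0,0],[-33.1,-20.5,0,0,0,0],[-33.1,-20.5,0,0,0,0],[-33.1,-20.5,0,0,0,0],[-33.1,-20.5,0,0,0,0],[-33.1,-20.5,0,0,0,0],[-33.1,-20.5,0,0,0,0]]' 1 60
python3 - <<'E'
from h import *
s=ctrl.get_state();print(s['time'],s['eef_pos'],R.from_quat(s['tcp_rot']).as_matrix().round(3).tolist(),s['contact_force'])
c=shot('wrist','w1');print(c[3]);W=cloud(c);z=W[...,2]
m=(z>.13)&(z<.18)&(c[0].max(-1)<70);q=W[m];print(len(q),np.nanmedian(q,0),q.min(0) if len(q) else 0,q.max(0) if len(q) else 0)
for lo,hi in((.1,.115),(.119,.13)):
    q=W[(z>lo)&(z<hi)&(np.hypot(W[...,0]-.49,W[...,1]-.297)<.12)];print(lo,len(q),np.median(q,0) if len(q) else 0,cv2.minEnclosingCircle(q[:,:2].astype(np.float32)))
E
```

```text
time: 1.15
eef_pos: [0.4919, 0.297, 0.231]
tcp_rot: [0.206, 0.979, -0.0, -0.0]
contact_force: [-0.6, 0.1, 1.0]
opening: 1.001
finger_force: 0.0
1.15 [0.49189065 0.29702963 0.23095764] [[-0.915, 0.403, -0.001], [0.403, 0.915, 0.0], [0.001, -0.0, -1.0]] [-0.6362586   0.14307846  1.03011107]
[0.4151788  0.33017224 0.3732262 ]
82 [0.47903145 0.31224221 0.15328559] [0.47525015 0.30536398 0.14477943] [0.48507383 0.31664596 0.16253648]
0.1 4405 [0.43566381 0.32814258 0.1035826 ] ((0.4912334382534027, 0.30117303133010864), 0.08810701966285706)
0.119 21185 [0.47952046 0.30676281 0.12358901] ((0.4913453459739685, 0.3009081184864044), 0.0761493593454361)
```

View pics/w1.png

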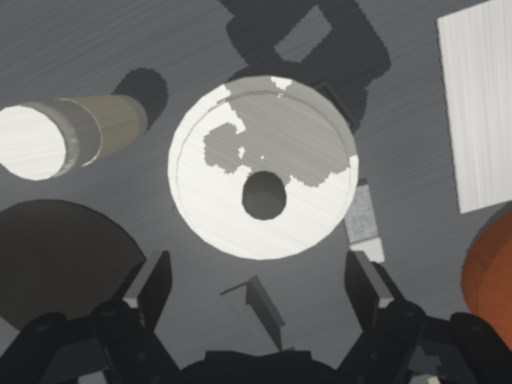

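The wrist view shows the lid from above with its knob at about (265,195). The spray can is to the left and the brush handle to the right. The lid-circle fit gives a centre of (0.491, 0.301), which agrees with the other two views. I'll check against the knob's top rim and then descend.

```bash
python3 - <<'E'
from h import *
c=load('w1');m=np.zeros(c[1].shape,np.uint8);m[165:225,235:295]=c[0].max(-1)[165:225,235:295]<100
cs,_=cv2.findContours(m,cv2.RETR_EXTERNAL,cv2.CHAIN_APPROX_NONE);k=max(cs,key=cv2.contourArea)[:,0];print(cv2.boundingRect(k))
print(c[0][175:215:8,265].max(-1))
bottom=k[k[:,1]>193];P=np.array([plane(c,u,v,.166)[:2] for u,v in bottom])
A=np.c_[2*P,np.ones(len(P))];x=np.linalg.lstsq(A,(P**2).sum(1),rcond=None)[0];print(x[:2],np.sqrt(x[2]+x[0]**2+x[1]**2))
s=ctrl.get_state();print(R.from_quat(s['tcp_rot']).inv().apply(np.array([.4913,.3005,.134])-s['eef_pos'])*100)
E
```

```text
(243, 171, 43, 48)
[69 73 79 87 89]
[0.48941101 0.30213832] 0.015131215632337065
[0.10411884 0.24024797 9.70014048]
```

```bash
python3 -m crank '[[0.2,0.3,3,0,0,0],[0.2,0.3,6,0,0,0],[0.2,0.3,8,0,0,0],[0.2,0.3,9.6,0,0,0],[0.2,0.3,9.6,0,0,0]]' 1 60
python3 -m crank '[[0,0,0,0,0,0],[0,0,0,0,0,0],[0,0,0,0,0,0],[0,0,0,0,0,0],[0,0,0,0,0,0]]' 0 60
python3 -m crank '[[0,0,-0.3,0,0,0],[0,0,-1,0,0,0],[0,0,-2,0,0,0],[0,0,-3,0,0,0],[0,0,-4,0,0,0],[0,0,-5,0,0,0],[0,0,-5,0,0,0]]'
python3 -c "
from h import *
c=shot('side','s2')"
```

```text
time: 1.7
eef_pos: [0.4887, 0.3017, 0.1325]
tcp_rot: [0.204, 0.979, -0.001, -0.002]
contact_force: [-0.1, 0.6, 0.0]
opening: 1.0
finger_force: 0.0
time: 2.2
eef_pos: [0.4921, 0.3018, 0.137]
tcp_rot: [0.205, 0.979, 0.001, 0.001]
contact_force: [-0.3, -0.2, 4.4]
opening: 0.375
finger_force: 60.1
time: 2.9
eef_pos: [0.4923, 0.3018, 0.1879]
tcp_rot: [0.205, 0.979, 0.001, 0.002]
contact_force: [0.7, 0.4, -3.4]
opening: 0.375
finger_force: 60.1
```

View pics/s2.png

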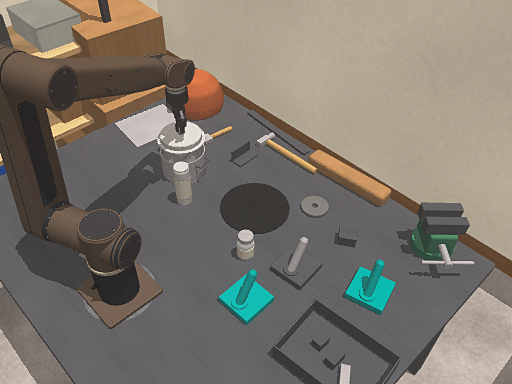

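The lid hangs level from the gripper and is clear of the pot. I'll lift it above the spray can and carry it over to the mat.

```bash
python3 -m crank '[[0,0,-2,0,0,0],[-0.5,-0.5,-4,0,0,0],[-1.5,-2,-5,0,0,0],[-3,-4.5,-5,0,0,0],[-4.6,-7,-5,0,0,0],[-6.2,-9.5,-5,0,0,0],[-7.8,-12,-5,0,0,0],[-9.4,-14.5,-5,0,0,0],[-11,-17,-5,0,0,0],[-12.6,-19.5,-5,0,0,0]]'
python3 -m crank '[[-1.6,-2.5,0,0,0,0],[-3.2,-5,0,0,0,0],[-4.6,-7.2,0,0,0,0],[-5.6,-8.4,0,0,0,0],[-6,-8.8,0,0,0,0],[-6,-8.8,0,0,0,0],[-6,-8.8,0,0,0,0]]'
python3 - <<'E'
from h import *
s=ctrl.get_state();print(s['time'],s['eef_pos'],R.from_quat(s['tcp_rot']).as_matrix().round(3).tolist(),s['contact_force'],s['opening'])
print(R.from_quat(s['tcp_rot']).inv().apply(np.array([.548,-.032,.051])-s['eef_pos'])*100)
c=shot('side','s3');W=cloud(c);z=W[...,2]
q=W[(np.hypot(W[...,0]-.545,W[...,1]+.03)<.13)&(z>.15)&(z<.24)&(c[0].min(-1)>120)]
print(len(q),cv2.minEnclosingCircle(q[:,:2].astype(np.float32)));h,e=np.histogram(q[:,2],bins=np.arange(.15,.24,.005));print(h,e[0])
t=q[(q[:,2]>q[:,2].max()-.1)];
from numpy.linalg import lstsq
lo=e[h.argmax()];t=q[(q[:,2]>lo-.004)&(q[:,2]<lo+.009)];print(lstsq(np.c_[t[:,:2]-[.548,-.032],np.ones(len(t))],t[:,2],rcond=None)[0])
E
```

```text
time: 3.95
eef_pos: [0.5279, 0.0709, 0.2346]
tcp_rot: [0.205, 0.979, -0.0, -0.001]
contact_force: [0.2, 0.2, -4.2]
opening: 0.373
finger_force: 60.3
time: 4.65
eef_pos: [0.5477, -0.0316, 0.235]
tcp_rot: [0.205, 0.979, 0.0, -0.0]
contact_force: [0.0, -0.1, -3.2]
opening: 0.374
finger_force: 60.3
4.65 [ 0.5477435  -0.03160828  0.23504699] [[-0.916, 0.401, -0.001], [0.401, 0.916, 0.001], [0.001, 0.0, -1.0]] [ 0.04717559 -0.06838213 -3.22141276] 0.37432571018570604
[-0.0571682  -0.03440135 18.40463805]
1213 ((0.544878363609314, -0.035658903419971466), 0.08820342272520065)
[  0   0   0   0   0   0   0   0   1  97 161  28  17 272 595  41   0] 0.15
[-4.19296145e-03 -1.86268003e-04  2.21190495e-01]
```

The lid is level (tilt about 0.004 rad) and its origin is at z≈0.187 over the mat centre, so it has 18.3 cm to go down.

```bash
python3 -m crank '[[0,0,3,0,0,0],[0,0,6,0,0,0],[0,0,9,0,0,0],[0,0,12,0,0,0],[0,0,14.5,0,0,0],[0,0,16.3,0,0,0],[0,0,17.3,0,0,0],[0,0,17.8,0,0,0],[0,0,17.8,0,0,0]]'
python3 -m crank '[[0,0,0.2,0,0,0],[0,0,0.4,0,0,0],[0,0,0.6,0,0,0],[0,0,0.6,0,0,0],[0,0,0.6,0,0,0]]'
```

```text
time: 5.6
eef_pos: [0.548, -0.0321, 0.0574]
tcp_rot: [0.205, 0.979, 0.0, -0.0]
contact_force: [-0.0, -0.1, -3.0]
opening: 0.379
finger_force: 60.3
time: 6.1
eef_pos: [0.548, -0.0326, 0.0515]
tcp_rot: [0.205, 0.979, -0.0, 0.0]
contact_force: [-0.4, 0.3, -3.6]
opening: 0.375
finger_force: 60.4
```

```bash
python3 -m crank '[[0,0,0.1,0,0,0],[0,0,0.1,0,0,0],[0,0,0.2,0,0,0],[0,0,0.2,0,0,0]]'; python3 -m crank '[[0,0,0.1,0,0,0],[0,0,0.1,0,0,0],[0,0,0.1,0,0,0]]'
```

```text
time: 6.5
eef_pos: [0.5482, -0.0328, 0.051]
tcp_rot: [0.205, 0.979, -0.0, -0.0]
contact_force: [-6.3, 0.4, 8.1]
opening: 0.377
finger_force: 61.5
time: 6.8
eef_pos: [0.5481, -0.0328, 0.051]
tcp_rot: [0.205, 0.979, -0.0, -0.001]
contact_force: [-8.0, -1.3, 13.4]
opening: 0.379
finger_force: 62.1
```

```bash
python3 -m crank '[[0,0,-0.2,0,0,0],[0,0,-0.2,0,0,0]]' - 20;  python3 -m crank '[[0,0,-0.2,0,0,0],[0,0,-0.2,0,0,0],[0,0,-0.2,0,0,0],[0,0,-0.2,0,0,0],[0,0,-0.2,0,0,0],[0,0,-0.2,0,0,0]]' 1; python3 -m crank '[[0,0,-2,0,0,0],[0,0,-5,0,0,0],[0,0,-9,0,0,0],[0,0,-14,0,0,0],[0,0,-19,0,0,0],[0,0,-20,0,0,0]]'
python3 - <<'E'
from h import *
c=shot('scene','sc4');W=cloud(c);z=W[...,2]
q=W[(np.hypot(W[...,0]-.545,W[...,1]+.03)<.13)&(z>.01)&(z<.05)&(c[0].min(-1)>110)]
print(len(q),cv2.minEnclosingCircle(q[:,:2].astype(np.float32)))
t=q[(q[:,2]>.032)&(q[:,2]<.045)];print(np.linalg.lstsq(np.c_[t[:,:2]-[.548,-.032],np.ones(len(t))],t[:,2],rcond=None)[0])
# pot interior
q=W[(np.hypot(W[...,0]-.491,W[...,1]-.301)<.075)&(z>.05)&(z<.13)]
h,e=np.histogram(q[:,2],bins=np.arange(.05,.14,.005));print(h);t=q[q[:,2]>.09];print(np.median(t,0),t.min(0),t.max(0))
print(ctrl.get_state()['eef_pos'])
a=c[0][125:205,295:375];cv2.imwrite('pics/pot4.png',cv2.resize(a,None,fx=7,fy=7,interpolation=cv2.INTER_CUBIC))
E
```

```text
time: 7.0
eef_pos: [0.5485, -0.0328, 0.051]
tcp_rot: [0.205, 0.979, -0.0, 0.001]
contact_force: [-1.5, -1.5, 2.9]
opening: 0.373
finger_force: 61.1
time: 7.6
eef_pos: [0.5479, -0.0325, 0.0522]
tcp_rot: [0.205, 0.979, 0.0, -0.0]
contact_force: [-0.2, -0.1, -0.8]
opening: 0.999
finger_force: 0.0
time: 8.2
eef_pos: [0.5512, -0.0333, 0.2606]
tcp_rot: [0.205, 0.979, -0.0, 0.007]
contact_force: [0.5, -0.6, 0.6]
opening: 1.002
finger_force: 0.0
1646 ((0.5474693775177002, -0.034214407205581665), 0.08882429450750351)
[-0.00015573  0.00299096  0.03731283]
[ 4  1 41 44 14 31 27 34 34 40 43 83 58  0  0  0  0]
[0.49722547 0.28856099 0.1060892 ] [0.44962571 0.26555448 0.090001  ] [0.54249698 0.37569527 0.11421493]
[ 0.55068292 -0.03314775  0.25921279]
```

View pics/pot4.png

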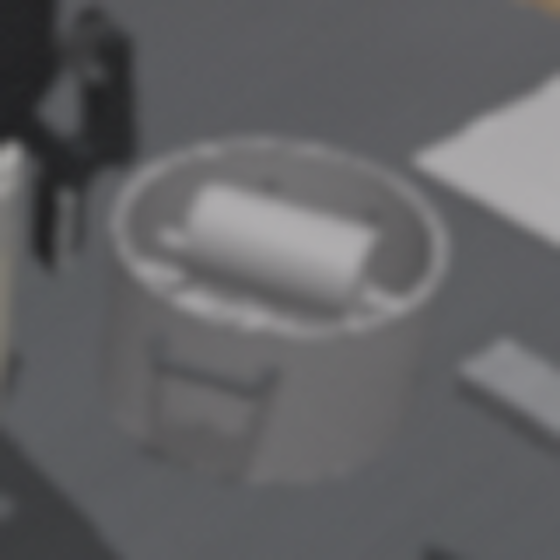

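The lid lies flat at (0.547, -0.034), about 2 mm from the mat centre. The crop shows the cup lying undisturbed in the pot, with the pot rim centred near (278,235). Next I'll fit the peg axis from both views and check the decoys.

```bash
python3 - <<'E'
from h import *
N=[];T=[]
cs=[]
for n,b in(('scene0',(180,235,206,265)),('side0',(284,232,312,275))):
    c=load(n);g=c[0].min(-1);m=np.zeros(g.shape,np.uint8);m[b[1]:b[3],b[0]:b[2]]=g[b[1]:b[3],b[0]:b[2]]>(115 if n[1]=='c' else 128)
    nn,l,s,ce=cv2.connectedComponentsWithStats(m);i=1+s[1:,4].argmax();m=l==i;v,u=np.nonzero(m);print(n,s[i],ce[i])
    print(g[b[1]:b[3]:4,b[0]:b[2]:3])
    vx,vy,x,y=cv2.fitLine(np.c_[u,v].astype(np.float32),cv2.DIST_L2,0,.01,.01).ravel()
    k1=ray(c,x,y);k2=ray(c,x+10*vx,y+10*vy);nv=np.cross(k1,k2);N.append(nv/np.linalg.norm(nv));T.append(c[3]);cs.append(c)
    W=cloud(c)[m];print('z range',np.nanmin(W,0),np.nanmax(W,0))
d=np.cross(*N);d/=np.linalg.norm(d);d*=np.sign(d[2])
p=np.linalg.lstsq(np.r_[N,[[0,0,1]]],np.r_[N[0]@T[0],N[1]@T[1],.126],rcond=None)[0]
print('axis',d,'lean',np.degrees(np.arccos(d[2])),'yaw',np.degrees(np.arctan2(d[1],d[0])),'at z=.126',p,'foot z .022',p+d*(.022-.126)/d[2])
for c in cs: print(proj(c,p),proj(c,p-d*.12))
# stand edges: cloud top of base
for n in('scene0','side0'):
    c=load(n);W=cloud(c);hsv=cv2.cvtColor(c[0],cv2.COLOR_BGR2HSV);tq=(hsv[...,1]>120)&(hsv[...,0]>75)&(hsv[...,0]<105)
    nn,l,s,ce=cv2.connectedComponentsWithStats(tq.astype(np.uint8))
    for i in range(1,nn):
        if s[i,4]>200:q=W[l==i];t=q[q[:,2]>.1];print(n,'turq',np.nanmin(q,0).round(3),np.nanmax(q,0).round(3),'top',np.nanmean(t,0).round(3))
    z=W[...,2];m=(np.hypot(W[...,0]-.46,W[...,1]+.31)<.1)&(z>.019)&(z<.031)&~tq;q=W[m]
    r=cv2.minAreaRect(q[:,:2].astype(np.float32));print('stand',r)
E
```

```text
scene0 [191 240  10   9  71] [195.36619718 243.77464789]
[[ 86  89  90  90  90  89  91  91  91]
 [ 88  89  89  89  91 112  99  90  91]
 [ 88  88  88  90 144 170 163 100  90]
 [ 90  90  86 107 120 136 118  90  89]
 [ 87  86 106 107  94  84  86  89  88]
 [ 88  95 107  95  83  61  63  67  76]
 [ 81  86  91  85  59  56  57  57  58]
 [ 86  85  81  83  86  87  83  81  82]]
z range [ 0.36765672 -0.32660572 -0.00103448] [ 0.49234024 -0.24582641  0.1303574 ]
side0 [288 237  20  35 202] [297.65841584 254.11386139]
[[ 97  96  96  97  94  98  93  97  96  98]
 [ 97  95  96  95  94  96  85  90  94  97]
 [ 95  93  97  95  92  90 183 181  89  99]
 [ 96  95  95  96  95 126 136 129  95  96]
 [ 94  93  98  93 110 134 138  95  97  96]
 [ 95  98  94  91 131 137 126 100  96  96]
 [ 98  98  62 123 136 133  93  97  96  96]
 [ 98  99  83 134 140 117  94  98  97  99]
 [ 98  96 129 140 128  96  97  97  98  98]
 [ 97 104 136 137  86  99  97  99  98  99]
 [ 51 100  98  97  97  97  97  97  95  98]]
z range [ 0.41562966 -0.33105463  0.02896989] [ 0.48947621 -0.30387603  0.13205264]
axis [0.67332215 0.14266559 0.72545421] lean 43.49335387983018 yaw 11.963076611231608 at z=.126 [ 0.48571635 -0.31457178  0.126     ] foot z .022 [ 0.38918992 -0.3350241   0.022     ]
[195.71762363 243.62095855] [178.42284677 251.1842083 ]
[305.00234949 238.05412793] [288.98628703 273.07809921]
scene0 turq [ 0.201 -0.356 -0.002] [ 0.32  -0.223  0.131] top [ 0.287 -0.296  0.119]
scene0 turq [ 0.475 -0.601 -0.001] [ 0.631 -0.459  0.129] top [ 0.583 -0.527  0.12 ]
stand ((0.456989049911499, -0.31524285674095154), (0.12277482450008392, 0.12181297689676285), 6.234888076782227)
side0 turq [ 0.48  -0.604 -0.003] [ 0.628 -0.459  0.132] top [ 0.57  -0.529  0.117]
side0 turq [ 0.194 -0.357 -0.004] [ 0.319 -0.234  0.132] top [ 0.272 -0.298  0.116]
stand ((0.4558899700641632, -0.3169340491294861), (0.1260344535112381, 0.11989481002092361), 5.92051362991333)
```

```bash
python3 -m crank '[[-2,-4,0,0,0,0],[-4,-8,0,0,0,0],[-6,-12,0,0,0,0],[-6,-12,0,0,0,0],[-6,-12,0,0,0,0]]' ; python3 -c "
from h import *
c=shot('wrist','w5a');print(c[3],c[4].as_matrix().round(3).tolist())"
python3 -m crank '[[-2,-4,0,0,0,0],[-4,-8,0,0,0,0],[-5,-10.5,0,0,0,0],[-5,-10.5,0,0,0,0],[-5,-10.5,0,0,0,0]]' ; python3 -c "
from h import *
c=shot('wrist','w5b');print(c[3])
a=load('w5a')
for k in(a,c): print(proj(k,[.486,-.313,.126]),proj(k,[.4263,-.3192,.022]))
cv2.imwrite('pics/w5.png',cv2.resize(np.hstack([a[0],c[0]]),(800,300),interpolation=cv2.INTER_AREA))"
```

```text
time: 8.75
eef_pos: [0.5539, -0.167, 0.2501]
tcp_rot: [0.206, 0.979, 0.001, -0.002]
contact_force: [-1.5, -0.4, -0.0]
opening: 1.005
finger_force: 0.0
[ 0.47747806 -0.13417148  0.39258801] [[0.404, 0.865, 0.297], [0.915, -0.382, -0.131], [0.0, 0.325, -0.946]]
time: 9.3
eef_pos: [0.5584, -0.2814, 0.2514]
tcp_rot: [0.205, 0.979, 0.001, -0.001]
contact_force: [-0.8, -0.5, -0.1]
opening: 1.0
finger_force: 0.0
[ 0.48160662 -0.24873123  0.39377343]
[ 81.62718228 177.29617166] [ 96.19878671 109.38284251]
[191.13159014 120.30789862] [180.48757091  62.56201084]
```

View pics/w5.png

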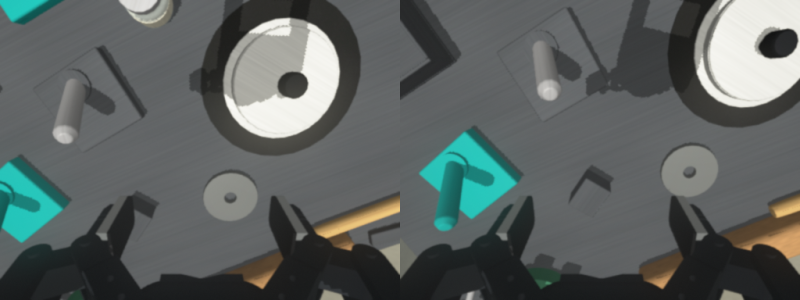

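Both wrist views show the peg, with its tip at about (83,172) and (188,121) in full-image pixels. The projections of my estimate land within 3–5 px of those. I'll refine the fit.

```bash
python3 - <<'E'
from h import *
N=[];O=[];tips=[]
for n,b in(('w5a',(60,85,120,195)),('w5b',(160,40,215,140))):
    c=load(n);g=c[0].min(-1);m=np.zeros(g.shape,np.uint8);x0,y0,x1,y1=b
    m[y0:y1,x0:x1]=g[y0:y1,x0:x1]>112
    m=cv2.morphologyEx(m,cv2.MORPH_OPEN,np.ones((5,5)));nn,l,s,ce=cv2.connectedComponentsWithStats(m);i=1+s[1:,4].argmax();m=(l==i)
    r=cv2.minAreaRect(np.argwhere(m)[:,::-1].astype(np.float32));print(n,s[i],r)
    box=cv2.boxPoints(r);
    # centreline: mean of width per row in rotated frame
    v,u=np.nonzero(m);vx,vy,x,y=cv2.fitLine(np.c_[u,v].astype(np.float32),cv2.DIST_L2,0,.01,.01).ravel()
    k1=ray(c,x,y);k2=ray(c,x+20*vx,y+20*vy);nv=np.cross(k1,k2);N.append(nv/np.linalg.norm(nv));O.append(c[3])
    t=g.copy();mm=np.zeros_like(m);mm[y0:y1,x0:x1]=(g[y0:y1,x0:x1]>155)
    nn,l,s,ce=cv2.connectedComponentsWithStats(mm.astype(np.uint8));i=1+s[1:,4].argmax();print('tip',ce[i],s[i],plane(c,*ce[i],.126));tips.append((c,ce[i]))
    W=cloud(c)[mm];print(np.nanmedian(W,0),np.nanmax(W[:,2]))
(c1,a),(c2,b)=tips;k1=ray(c1,*a);k2=ray(c2,*b);t=np.linalg.lstsq(np.stack([k1,-k2],1),c2[3]-c1[3],rcond=None)[0];print('tri',c1[3]+t[0]*k1,c2[3]+t[1]*k2)
d=np.cross(*N);d/=np.linalg.norm(d);d*=np.sign(d[2]);print(d,np.degrees(np.arccos(d[2])),np.degrees(np.arctan2(d[1],d[0])))
# add side view
c=load('side0');g=c[0].min(-1);m=np.zeros(g.shape,np.uint8);m[232:275,284:312]=g[232:275,284:312]>112
v,u=np.nonzero(m);vx,vy,x,y=cv2.fitLine(np.c_[u,v].astype(np.float32),cv2.DIST_HUBER,0,.01,.01).ravel()
nv=np.cross(ray(c,x,y),ray(c,x+20*vx,y+20*vy));N.append(nv/np.linalg.norm(nv));O.append(c[3])
d=np.linalg.svd(np.array(N))[2][2];d*=np.sign(d[2]);print('3view',d,np.degrees(np.arccos(d[2])),np.degrees(np.arctan2(d[1],d[0])))
p=np.linalg.lstsq(np.r_[N,[[0,0,1]]],np.r_[[n@o for n,o in zip(N,O)],.126],rcond=None)[0];print(p)
E
```

```text
w5a [  67  101   31   84 1440] ((82.0, 142.5), (83.0, 30.0), 90.0)
tip [ 79.57035176 172.02261307] [ 68 161  24  23 398] [ 0.48107293 -0.31184211  0.126     ]
[ 0.48062328 -0.31134054  0.12644791] 0.1305687097798814
w5b [ 170   52   36   78 1650] ((187.3634033203125, 90.24311828613281), (78.49418640136719, 30.796865463256836), 83.79655456542969)
tip [188.60408163 114.95510204] [176 103  25  25 490] [ 0.48114803 -0.31288532  0.126     ]
[ 0.48084266 -0.31262227  0.12634924] 0.1305147702715213
tri [ 0.48110593 -0.31347307  0.1235528 ] [ 0.48114384 -0.31347172  0.12355241]
[0.56598927 0.05087597 0.82284129] 34.62976267856711 5.136431980592306
3view [0.54639842 0.06710327 0.83483287] 33.4015607299602 7.0014438024485095
[ 0.48501714 -0.31408591  0.12600847]
```

```bash
python3 -m crank '[[2.4,4,-0.5,0,0,0],[4.8,8.2,-0.5,0,0,0],[7.2,12.3,-0.5,0,0,0],[9.6,16.4,-0.5,0,0,0],[12,20.5,-0.5,0,0,0],[14.4,24.6,-0.5,0,0,0],[16.8,28.7,-0.5,0,0,0],[19.2,32.8,-0.5,0,0,0],[21.6,36.9,-0.5,0,0,0],[24,41,-0.5,0,0,0]]'
python3 -m crank '[[2,3.3,0,0,0,-0.1],[4,6.6,0,0,0,-0.2],[5.6,9.6,0,0,0,-0.3],[5.6,9.6,0,0,0,-0.42],[5.6,9.6,0,0,0,-0.42],[5.6,9.6,0,0,0,-0.42]]'
python3 - <<'E'
from h import *
s=ctrl.get_state();print(s['qpos'].round(3))
c=shot('wrist','w6');W=cloud(c);z=W[...,2]
m=(np.hypot(W[...,0]-.491,W[...,1]-.301)<.079)&(z>.085)&(z<.12)
q=W[m];h,e=np.histogram(q[:,2],bins=np.arange(.085,.121,.003));print(h)
m=((np.hypot(W[...,0]-.491,W[...,1]-.301)<.07)&(z>.098)&(z<.12)).astype(np.uint8)
nn,l,st,ce=cv2.connectedComponentsWithStats(m);i=1+st[1:,4].argmax();q=W[l==i];r=cv2.minAreaRect(q[:,:2].astype(np.float32));print(st[i],r,q[:,2].max())
vx,vy,x,y=cv2.fitLine(q[:,:2].astype(np.float32),cv2.DIST_L2,0,.001,.001).ravel();print(np.degrees(np.arctan2(vy,vx)),x,y)
E
```

```text
time: 10.35
eef_pos: [0.5011, 0.1926, 0.2575]
tcp_rot: [0.204, 0.979, 0.0, 0.0]
contact_force: [0.9, 0.1, 0.0]
opening: 1.001
finger_force: 0.0
time: 10.95
eef_pos: [0.4892, 0.3002, 0.2572]
tcp_rot: [-0.003, 1.0, -0.0, -0.0]
contact_force: [0.8, 0.0, 0.3]
opening: 1.001
finger_force: 0.0
[ 0.374  0.045  1.803  0.     1.294 -1.204]
[ 111  107  243  242  349  423  451  881 1694  141    0]
[ 226  127   65   93 3753] ((0.4935249388217926, 0.3006187379360199), (0.09008654952049255, 0.04467383027076721), 16.668371200561523) 0.11343430417156725
16.651073 0.49058908 0.30048102
```

View pics/w6.png

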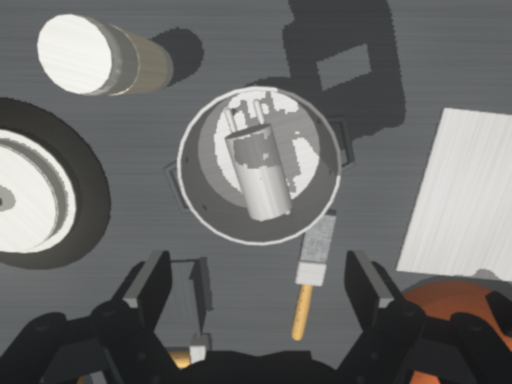

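The view shows the cup on its rods in the pot, with the closed end at (255,130) and the mouth at (270,215), yawed 16.7°. It measures 90 mm long with its top at 0.113, both as expected. I'll grasp 30 mm from the closed end with the tool tilted 20°, so the hand comes down more steeply at the peg.

```bash
cat >> h.py <<'E'
def tool(c,tilt):   # tool rotation: c = horizontal cup mouth direction at grasp (level), tilt from down toward mouth
    c=np.array(c,float);c/=np.linalg.norm(c);z=np.sin(tilt)*c-np.cos(tilt)*np.array([0,0,1]);y=np.cross([0,0,1],c);x=np.cross(y,z)
    return R.from_matrix(np.stack([x,y,z],1))
def go(p,r):
    s=ctrl.get_state();r0=R.from_quat(s['tcp_rot']);print('row',(r0.inv().apply(np.array(p)-s['eef_pos'])*100).round(2),(r0.inv()*r).as_rotvec().round(3))
E
python3 - <<'E'
from h import *
y=np.radians(16.7);T=tool([np.cos(y),np.sin(y),0],np.radians(20));G=np.array([.4787,.2963,.088]);p=G+.019*T.as_matrix()[:,2]
print(T.as_matrix().round(3),p);go(p+[0,0,.11],T)
print('down in tool axes per 11cm',T.inv().apply([0,0,-11.]))
E
```

```text
[[-0.9   -0.287  0.328]
 [-0.27   0.958  0.098]
 [-0.342 -0.    -0.94 ]] [0.4849243  0.29816738 0.07014584]
row [ 0.46 -0.15  7.71] [-0.05  -0.347 -0.283]
down in tool axes per 11cm [3.76222158e+00 1.52655666e-16 1.03366188e+01]
```

```bash
python3 -m crank '[[0.5,-0.1,2,-0.02,-0.11,-0.09],[0.5,-0.1,4,-0.03,-0.23,-0.19],[0.5,-0.1,6,-0.05,-0.347,-0.283],[0.5,-0.1,7.7,-0.05,-0.347,-0.283],[0.5,-0.1,7.7,-0.05,-0.347,-0.283],[0.5,-0.1,7.7,-0.05,-0.347,-0.283]]'
python3 - <<'E'
from h import *
y=np.radians(16.7);T=tool([np.cos(y),np.sin(y),0],np.radians(20));G=np.array([.4787,.2963,.088]);p=G+.022*T.as_matrix()[:,2]
go(p,T);print(ctrl.get_state()['qpos'].round(3))
c=shot('wrist','w7');W=cloud(c);z=W[...,2]
m=((np.hypot(W[...,0]-.491,W[...,1]-.301)<.07)&(z>.098)&(z<.12)).astype(np.uint8)
nn,l,st,ce=cv2.connectedComponentsWithStats(m);i=1+st[1:,4].argmax();q=W[l==i];r=cv2.minAreaRect(q[:,:2].astype(np.float32));print(st[i],r,q[:,2].max())
E
```

```text
time: 11.6
eef_pos: [0.4858, 0.2981, 0.1811]
tcp_rot: [-0.143, 0.974, 0.026, 0.172]
contact_force: [0.2, -0.3, 0.0]
opening: 1.0
finger_force: 0.0
row [ 3.88  0.02 10.69] [ 0.     0.001 -0.   ]
[ 0.387 -0.067  2.087 -0.046  0.774 -1.448]
[ 227  117   67  110 6156] ((0.4935835897922516, 0.30060893297195435), (0.09149204939603806, 0.044555213302373886), 16.721588134765625) 0.11311940850379398
```

The second view gives the same cup pose, so I'll descend and grasp.

```bash
python3 -m crank '[[1.1,0,3,0,0,0],[2.2,0,6,0,0,0],[3,0,8.3,0,0,0],[3.6,0,10,0,0,0],[3.9,0,10.7,0,0,0],[3.9,0,10.7,0,0,0]]'
python3 -m crank '[[0,0,0,0,0,0],[0,0,0,0,0,0],[0,0,0,0,0,0],[0,0,0,0,0,0],[0,0,0,0,0,0]]' 0 80
python3 -m crank '[[-0.4,0,-1,0,0,0],[-1.1,0,-3,0,0,0],[-2.2,0,-6,0,0,0],[-3.3,0,-9,0,0,0],[-4.4,0,-12,0,0,0],[-5.5,0,-15,0,0,0],[-6.6,0,-18,0,0,0],[-6.6,0,-18,0,0,0],[-6.6,0,-18,0,0,0]]'
python3 - <<'E'
from h import *
c=shot('wrist','w8');c=shot('side','s8');s=ctrl.get_state();print(s['qpos'].round(3),s['eef_pos'],s['contact_force'])
a=load('w8')[0];b=c[0][60:300,80:400];cv2.imwrite('pics/g8.png',np.hstack([cv2.resize(a,(400,300)),cv2.resize(b,(400,300))]))
E
```

```text
time: 12.25
eef_pos: [0.4859, 0.2985, 0.0665]
tcp_rot: [-0.144, 0.974, 0.025, 0.172]
contact_force: [0.2, 0.2, -0.5]
opening: 1.001
finger_force: 0.0
time: 12.75
eef_pos: [0.4864, 0.3, 0.069]
tcp_rot: [-0.144, 0.974, 0.027, 0.174]
contact_force: [-5.0, 3.3, 4.8]
opening: 0.566
finger_force: 81.5
time: 13.65
eef_pos: [0.4855, 0.2983, 0.2588]
tcp_rot: [-0.144, 0.974, 0.025, 0.172]
contact_force: [-0.6, -0.2, -2.5]
opening: 0.564
finger_force: 82.8
[ 0.387 -0.145  2.015 -0.04   0.929 -1.458] [0.48438686 0.29787217 0.25565643] [-0.27691728  0.43261835 -3.10600078]
```

View pics/g8.png

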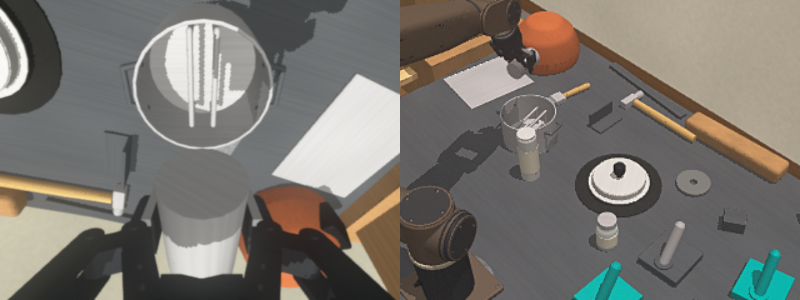

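The cup is held firmly and clear of the pot. Next I'll measure its axis in the hand by fitting a cylinder to the wrist depth.

```bash
cat > fit.py <<'E'
from h import *
from scipy.optimize import least_squares
def cupfit(name,eef,rot):
    c=load(name);W=cloud(c);r=R.from_quat(rot);P=r.inv().apply((W.reshape(-1,3)-eef)).reshape(W.shape)
    # expected: centre of grasp at tool z -.022, axis in tool x-z plane
    d0=np.array([-np.cos(np.radians(20)),0,np.sin(np.radians(20))]);g=np.array([0,0,-.022])
    Q=P[~np.isnan(P[...,0])];a=(Q-g)@d0;rr=np.linalg.norm(Q-g-a[:,None]*d0,axis=1)
    s=Q[(rr<.032)&(a>-.045)&(a<.075)&(np.abs(Q[:,1])<.022)&(Q@[1,0,0]>-.2)]
    side=lambda q:q
    def res(x,S):
        d=np.array([-1,x[0],x[1]]);d/=np.linalg.norm(d);o=np.array([0,x[2],x[3]]);v=S-o;return np.linalg.norm(v-(v@d)[:,None]*d,axis=1)-.025
    S=s
    x=[0,.36,0,-.022]
    for k in range(4):
        f=least_squares(lambda x:res(x,S),x,loss='soft_l1',f_scale=.001);x=f.x;S=s[np.abs(res(x,s))<.004*(1 if k>1 else 2)]
    d=np.array([-1,x[0],x[1]]);d/=np.linalg.norm(d);o=np.array([0,x[2],x[3]])
    t=(S-o)@d;h,e=np.histogram(t,bins=np.arange(-.06,.1,.004));return d,o,t,len(S),np.std(res(x,S)),h,e
if __name__=='__main__':
    import sys
    s=ctrl.get_state();n=sys.argv[1]
    if len(sys.argv)>2: shot('wrist',n)
    d,o,t,N,sd,h,e=cupfit(n,s['eef_pos'],s['tcp_rot'])
    print('axis(tool)',d.round(3),'o',o.round(4),N,sd);print(h,'closed end t',np.percentile(t,[0,1,2,99]))
    print('angle in tool xz',np.degrees(np.arctan2(d[2],-d[0])))
    f=s['eef_pos']+R.from_quat(s['tcp_rot']).apply(o+np.percentile(t,1)*d);print('closed end world',f,'axis world',R.from_quat(s['tcp_rot']).apply(d))
E
python3 fit.py w9 1
```

```text
axis(tool) [-0.939  0.006  0.345] o [ 0.     -0.0016 -0.0184] 9316 0.0010986951993435456
[   0    0    0    0    0    0   11 2600  658  604  578  546  505  453
  451  412  395  377  350  326  320  294  221   89   58   33   22    8
    3    2    0    0    0    0    0    0    0    0    0] closed end t [-0.03240127 -0.03157124 -0.03140737  0.03797369]
angle in tool xz 20.153452825657965
closed end world [0.44872111 0.2852958  0.27314523] axis world [ 0.95554131  0.29478005 -0.00674769]
```

The cup sits in the hand as planned: 20.15° from the tool axis, with the closed end 31 mm from the grasp. I'll work out the carry waypoints with a −190.7° yaw.

```bash
cat > plan.py <<'E'
from h import *
tip=np.array([.4845,-.3135,.126]);a=np.radians(6);dp=np.array([.5*np.cos(a),.5*np.sin(a),np.cos(np.pi/6)])
d=np.array([-.939,.006,.345]);d/=np.linalg.norm(d);E=np.array([0,-.0016,-.0184])-.0315*d
tl=np.arctan2(d[2],-d[0]);m=-np.array([np.cos(a),np.sin(a),0]);yw=np.cross([0,0,1],m)
def final(back): # E at tip+(.004+back)*dp
    r=R.from_rotvec(yw*np.radians(60))*tool(m,tl); e=r.as_matrix()@d; r=R.align_vectors([-dp],[e])[0]*r
    return tip+(.004+back)*dp-r.apply(E),r
def rel(p0,r0,p,r): print('row',(r0.inv().apply(np.array(p)-p0)*100).round(2),(r0.inv()*r).as_rotvec().round(3))
E
python3 - <<'E'
from plan import *
s=ctrl.get_state();p=s['eef_pos'];r=R.from_quat(s['tcp_rot'])
y0=16.7
for q,y in(([.52,.13,.30],-46.9),([.54,-.08,.30],-110.5),([.50,-.27,.30],-174)):
    yy=np.radians(y);r1=tool([np.cos(yy),np.sin(yy),0],np.radians(20));rel(p,r,q,r1);p,r=np.array(q),r1
f=final(.10);print(f[0],f[1].as_matrix().round(3));rel(p,r,*f);print(final(0)[0])
E
```

```text
row [ -0.15 -17.1   -4.68] [ 0.377 -0.004  1.046]
row [-15.69 -12.89   5.71] [0.38  0.    1.043]
row [-18.04   2.91   6.57] [0.379 0.    1.041]
[ 0.53242986 -0.31003288  0.17464757] [[ 0.764  0.102  0.637]
 [ 0.075 -0.995  0.069]
 [ 0.64  -0.005 -0.768]]
row [ 6.92  4.32 10.82] [0.005 1.044 0.004]
[ 0.48270376 -0.31525931  0.08804503]
```

```bash
python3 -m crank '[[0,-0.5,-2,0.04,0,0.1],[0,-2.5,-4.5,0.09,0,0.24],[0,-5,-4.7,0.14,0,0.38],[0,-7.5,-4.7,0.19,0,0.52],[0,-10,-4.7,0.24,0,0.66],[0,-12.5,-4.7,0.29,0,0.8],[-0.1,-15,-4.7,0.34,0,0.94],[-0.1,-17.1,-4.7,0.38,0,1.046],[-0.1,-17.1,-4.7,0.38,0,1.046]]'
python3 -m crank '[[-2,-1.6,0.7,0.05,0,0.13],[-4,-3.3,1.4,0.1,0,0.27],[-6,-5,2.2,0.15,0,0.4],[-8,-6.6,2.9,0.2,0,0.53],[-10,-8.2,3.6,0.25,0,0.66],[-12,-9.9,4.4,0.3,0,0.8],[-14,-11.5,5.1,0.34,0,0.93],[-15.7,-12.9,5.7,0.38,0,1.04],[-15.7,-12.9,5.7,0.38,0,1.04]]'
python3 -m crank '[[-2.3,0.4,0.8,0.05,0,0.13],[-4.6,0.8,1.6,0.1,0,0.27],[-7,1.1,2.5,0.15,0,0.4],[-9.2,1.5,3.3,0.2,0,0.53],[-11.5,1.9,4.2,0.25,0,0.66],[-13.8,2.3,5,0.3,0,0.8],[-16,2.6,5.8,0.34,0,0.93],[-18,2.9,6.6,0.38,0,1.04],[-18,2.9,6.6,0.38,0,1.04]]'
python3 - <<'E'
from plan import *
s=ctrl.get_state();print(s['qpos'].round(3),s['contact_force'])
go(*final(.10));go(*final(.15))
E
```

```text
time: 14.7
eef_pos: [0.5207, 0.1289, 0.3002]
tcp_rot: [0.394, 0.903, -0.07, 0.158]
contact_force: [0.6, 0.6, -2.2]
opening: 0.568
finger_force: 83.1
time: 15.6
eef_pos: [0.5404, -0.0814, 0.3009]
tcp_rot: [0.809, 0.561, -0.144, 0.098]
contact_force: [0.2, -0.1, -1.8]
opening: 0.566
finger_force: 83.2
time: 16.5
eef_pos: [0.5001, -0.271, 0.3006]
tcp_rot: [0.983, 0.052, -0.175, 0.008]
contact_force: [-0.1, 0.0, -2.0]
opening: 0.57
finger_force: 83.2
[-0.58   0.178  1.606 -0.218  1.634  0.901] [-0.05236159  0.02910132 -1.98285344]
row [ 6.96  4.26 10.85] [0.002 1.046 0.005]
row [7.82 4.25 5.93] [0.002 1.046 0.005]
```

```bash
python3 -m crank '[[1,0.5,0.8,0,0.13,0],[2,1,1.5,0,0.26,0],[3,1.6,2.2,0,0.39,0],[4,2.1,3,0,0.52,0],[5,2.7,3.7,0,0.65,0],[6,3.2,4.5,0,0.78,0],[7,3.8,5.2,0,0.91,0],[7.8,4.2,5.9,0,1.046,0],[7.8,4.2,5.9,0,1.046,0],[7.8,4.2,5.9,0,1.046,0]]'
python3 fit.py w10 1
python3 - <<'E'
from plan import *
s=ctrl.get_state();print(s['qpos'].round(3),s['contact_force'])
go(*final(.15));go(*final(.10));go(*final(.0))
c=shot('side','s10');b=shot('scene','sc10')
print(proj(c,tip),proj(b,tip))
cv2.imwrite('pics/p10.png',np.hstack([cv2.resize(b[0][150:330,100:340],(400,300)),cv2.resize(c[0][150:330,190:430],(400,300))]))
E
```

```text
time: 17.5
eef_pos: [0.5574, -0.3039, 0.2189]
tcp_rot: [0.939, 0.051, 0.338, -0.02]
contact_force: [0.2, 0.7, -1.8]
opening: 0.571
finger_force: 83.2
axis(tool) [-0.939 -0.017  0.344] o [ 0.      0.0012 -0.0181] 9339 0.00109991343208892
[   0    0    0    0    0    0   90 2588  647  603  574  528  507  479
  439  425  379  376  347  334  302  298  210   84   64   31   21   11
    2    0    0    0    0    0    0    0    0    0    0] closed end t [-0.0326159  -0.03198775 -0.03181433  0.03785323]
angle in tool xz 20.097177087131215
closed end world [ 0.5621953  -0.30531242  0.26049314] axis world [-0.50311314 -0.0354328  -0.86349388]
[-0.876 -0.003  2.03   0.784  0.856  0.132] [ 5.13573899e-04 -9.06187340e-01 -1.42246281e+00]
row [-0.28  0.27  0.12] [-0.001  0.001  0.009]
row [-4.97  0.25  1.85] [-0.001  0.001  0.009]
row [-14.35   0.23   5.31] [-0.001  0.001  0.009]
[304.47490715 238.06586453] [195.76494783 243.16491013]
```

View pics/p10.png

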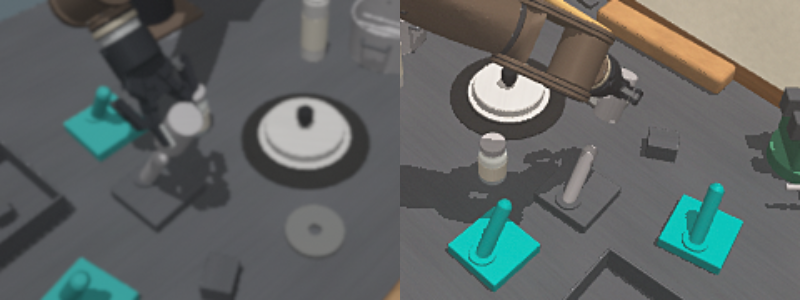

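Scene and side crops show the cup tilted mouth-down, up-slope of the peg tip at (150,160) in the left crop and (590,150) in the right crop. The measured closed end is within 2 mm of plan, so I'll slide it on in steps and watch the force.

```bash
python3 -m crank '[[-1,0.1,0.4,0,0,0.01],[-2,0.2,0.8,0,0,0.01],[-3.5,0.2,1.3,0,0,0.01],[-5,0.2,1.8,0,0,0.01],[-5,0.2,1.8,0,0,0.01]]'
python3 -m crank '[[-1,0,0.4,0,0,0],[-2,0,0.7,0,0,0],[-3,0,1.1,0,0,0],[-4,0,1.5,0,0,0],[-4,0,1.5,0,0,0]]'
python3 - <<'E'
from plan import *
s=ctrl.get_state();print(s['qpos'].round(3),s['contact_force'],s['wrist_torque'])
go(*final(.05));go(*final(.0))
W=cloud(shot('side','s11'));b=shot('scene','sc11');c=load('s11')
cv2.imwrite('pics/p11.png',np.hstack([cv2.resize(b[0][190:295,130:270],(400,300)),cv2.resize(c[0][190:295,230:370],(400,300))]))
E
python3 fit.py w11 1 | tail -1
```

```text
time: 18.15
eef_pos: [0.5293, -0.309, 0.1703]
tcp_rot: [0.94, 0.044, 0.338, -0.023]
contact_force: [-0.2, 0.3, -1.8]
opening: 0.563
finger_force: 83.2
time: 18.65
eef_pos: [0.509, -0.3111, 0.1345]
tcp_rot: [0.939, 0.045, 0.339, -0.022]
contact_force: [0.5, 0.3, -1.6]
opening: 0.57
finger_force: 83.2
[-0.965  0.049  2.157  0.908  0.795 -0.104] [ 0.45142045  0.28871281 -1.55253399] [-0.03017442  0.51002474 -0.02099112]
row [-0.32  0.14  0.15] [-0.003  0.002 -0.006]
row [-5.01  0.2   1.88] [-0.003  0.002 -0.006]
closed end world [ 0.51471162 -0.31370244  0.17811586] axis world [-0.50108613 -0.02481816 -0.86504147]
```

View pics/p11.png

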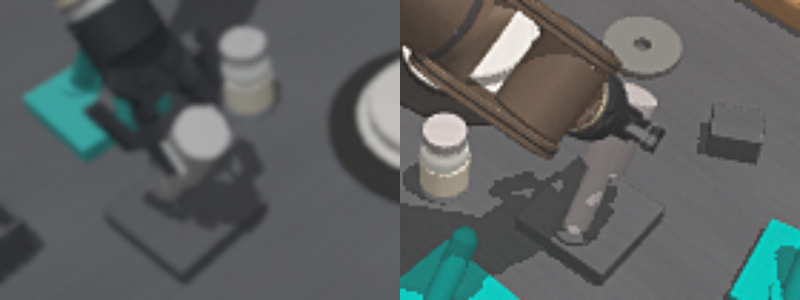

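The peg has entered the mouth: in the right crop its tip is hidden in the cup at about (610,165), and there's no contact force. I'll continue down.

```bash
python3 -m crank '[[-1,0,0.4,0,0,0],[-2,-0.1,0.75,0,0,0],[-3,-0.1,1.1,0,0,0],[-4,-0.1,1.5,0,0,0],[-4.3,-0.1,1.62,0,0,0],[-4.3,-0.1,1.62,0,0,0]]'
python3 -m crank '[[-0.2,0,0.08,0,0,0],[-0.4,0,0.15,0,0,0],[-0.6,0,0.22,0,0,0],[-0.6,0,0.22,0,0,0]]'
```

```text
time: 19.4
eef_pos: [0.4869, -0.3125, 0.0958]
tcp_rot: [0.939, 0.045, 0.34, -0.022]
contact_force: [0.7, 0.2, -2.0]
opening: 0.57
finger_force: 83.2
time: 19.8
eef_pos: [0.4843, -0.3131, 0.0912]
tcp_rot: [0.939, 0.045, 0.34, -0.021]
contact_force: [-0.5, 0.9, -1.6]
opening: 0.569
finger_force: 83.2
```

```bash
python3 fit.py w12 1 | tail -1; python3 -c "
from plan import *
print(tip+.004*dp,-dp);s=ctrl.get_state();print(s['qpos'].round(3),s['contact_force'])"
```

```text
closed end world [ 0.48888956 -0.31472369  0.13274002] axis world [-0.5007381  -0.02647623 -0.86519383]
[ 0.48648904 -0.31329094  0.1294641 ] [-0.49726095 -0.05226423 -0.8660254 ]
[-1.012  0.094  2.211  0.984  0.766 -0.252] [ 0.11959628 -0.49466304 -2.19415812]
```

About 4 mm remains, so I'll feel for contact.

```bash
python3 -m crank '[[-0.1,0,0.04,0,0,0],[-0.2,0,0.07,0,0,0],[-0.2,0,0.07,0,0,0],[-0.2,0,0.07,0,0,0]]'
python3 -m crank '[[-0.1,0,0.04,0,0,0],[-0.1,0,0.04,0,0,0],[-0.1,0,0.04,0,0,0]]'
python3 -m crank '[[-0.1,0,0.04,0,0,0],[-0.1,0,0.04,0,0,0],[-0.1,0,0.04,0,0,0]]'
```

```text
time: 20.25
eef_pos: [0.4833, -0.3133, 0.0895]
tcp_rot: [0.939, 0.045, 0.34, -0.021]
contact_force: [-0.8, -0.1, -2.0]
opening: 0.567
finger_force: 83.2
time: 20.55
eef_pos: [0.4832, -0.3134, 0.0891]
tcp_rot: [0.939, 0.046, 0.341, -0.021]
contact_force: [1.0, 0.3, 0.2]
opening: 0.569
finger_force: 83.3
time: 20.85
eef_pos: [0.4832, -0.3135, 0.089]
tcp_rot: [0.939, 0.046, 0.341, -0.021]
contact_force: [2.2, 2.9, 5.4]
opening: 0.561
finger_force: 83.6
```

Contact confirmed (about 7 N change), so the cup is seated. I'll release and back out along the fingers.

```bash
python3 -m crank '[[0.1,0,0,0,0,0],[0.1,0,0,0,0,0]]' - 20; python3 -m crank '[[0,0,0,0,0,0],[0,0,0,0,0,0],[0,0,0,0,0,0],[0,0,0,0,0,0],[0,0,0,0,0,0],[0,0,0,0,0,0]]' 1
python3 -m crank '[[0,0,-1,0,0,0],[0,0,-2,0,0,0],[0,0,-4,0,0,0],[0,0,-6,0,0,0],[0,0,-8,0,0,0],[0,0,-9,0,0,0],[0,0,-9,0,0,0]]'
python3 - <<'E'
from plan import *
s=ctrl.get_state();print(s['qpos'].round(3),s['contact_force'])
a=shot('wrist','w13');b=shot('scene','sc13');c=shot('side','s13')
cv2.imwrite('pics/p13.png',np.hstack([cv2.resize(b[0][170:300,150:323],(400,300)),cv2.resize(c[0][180:300,220:380],(400,300))]))
for k,n in((c,'side'),(b,'scene'),(a,'wrist')):
    W=cloud(k);q=W[(np.hypot(W[...,0]-.475,W[...,1]+.313)<.07)&(W[...,2]>.09)&(W[...,2]<.16)&(k[0].min(-1)>80)];print(n,len(q),q.max(0) if len(q) else 0,q.min(0) if len(q) else 0)
E
```

```text
time: 21.05
eef_pos: [0.4834, -0.3136, 0.0889]
tcp_rot: [0.939, 0.046, 0.341, -0.02]
contact_force: [2.1, 1.4, 5.1]
opening: 0.569
finger_force: 83.6
time: 21.65
eef_pos: [0.4829, -0.3134, 0.0881]
tcp_rot: [0.939, 0.045, 0.34, -0.021]
contact_force: [0.7, 0.1, -0.5]
opening: 1.004
finger_force: 0.0
time: 22.35
eef_pos: [0.4254, -0.3208, 0.1592]
tcp_rot: [0.939, 0.045, 0.341, -0.019]
contact_force: [0.2, 0.5, 0.1]
opening: 1.0
finger_force: 0.0
[-1.139 -0.114  2.263  0.854  0.937 -0.172] [0.2062251  0.47481105 0.09126279]
side 183 [ 0.50971581 -0.28851855  0.14377118] [ 0.4550933  -0.34141381  0.09977705]
scene 341 [ 0.50753927 -0.28957261  0.14189773] [ 0.45929445 -0.34014541  0.09022628]
wrist 5675 [ 0.50962529 -0.28992057  0.1410501 ] [ 0.44190085 -0.33990917  0.09000547]
```

View pics/p13.png

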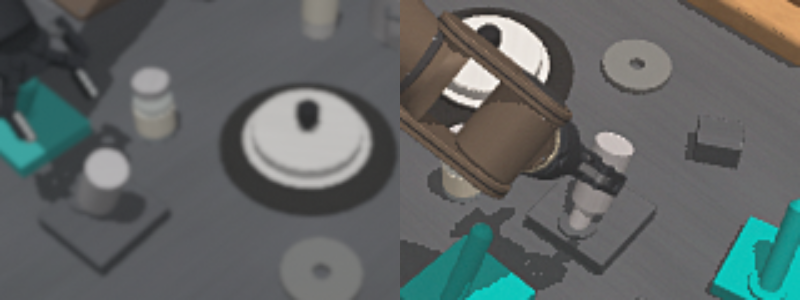

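The cup sits on the peg, leaning with it at (100,185) in the left crop. The lid is flat on the mat. I'll check the cup's floor plane against the peg and then hand in.

```bash
python3 - <<'E'
from plan import *
c=shot('wrist','w14');W=cloud(c);ex=tip+.004*dp
Q=W[~np.isnan(W[...,0])];v=Q-ex;t=v@dp;rr=np.linalg.norm(v-t[:,None]*dp,axis=1);q=Q[(np.abs(t)<.008)&(rr<.022)]
ctr=q.mean(0);n=np.linalg.svd(q-ctr,full_matrices=False)[2][2];n*=np.sign(n[2]);print(len(q),ctr,ex,n,dp,'ang',np.arccos(n@dp),'off along',(ctr-ex)@dp)
s=ctrl.get_state();print(s['contact_force'],s['time'])
E
```

```text
2197 [ 0.48586126 -0.31337367  0.13090693] [ 0.48648904 -0.31329094  0.1294641 ] [0.3992224  0.01508624 0.91672999] [0.49726095 0.05226423 0.8660254 ] ang 0.11653358374937148 off along 0.0009330279169198727
[-0.22535835  0.95789113 -0.06327773] 22.55
```

The tilt reads 0.117 against a limit of 0.15. I'll measure it more carefully with a cylinder fit.

```bash
python3 - <<'E'
from plan import *
from scipy.optimize import least_squares
ex=tip+.004*dp
b1=np.cross(dp,[0,1,0]);b1/=np.linalg.norm(b1);b2=np.cross(dp,b1)
def run(ns):
    S=[];F=[]
    for n in ns:
        W=cloud(load(n));Q=W[~np.isnan(W[...,0])];v=Q-ex;t=v@dp;rr=np.linalg.norm(v-t[:,None]*dp,axis=1)
        S.append(Q[(t<-.008)&(t>-.078)&(rr<.035)&(rr>.0175)]);F.append(Q[(np.abs(t)<.009)&(rr<.02)])
    S=np.vstack(S);F=np.vstack(F)
    def ax(x):
        a=dp+x[0]*b1+x[1]*b2;return a/np.linalg.norm(a),ex+x[2]*b1+x[3]*b2
    def res(x,S):
        a,o=ax(x);v=S-o;return np.linalg.norm(v-(v@a)[:,None]*a,axis=1)-.025
    x=np.zeros(4);s=S
    for k in range(5):
        x=least_squares(lambda x:res(x,s),x,loss='soft_l1',f_scale=.001).x;s=S[np.abs(res(x,S))<.004]
    a,o=ax(x);f=(F-o)@a
    fl=o+a*(np.median(f)-.004);print(ns,len(s),'axis',a.round(3),'lean',np.degrees(np.arccos(a[2])),'ang to dp',np.arccos(a@dp),'floor',fl.round(4),'dist',np.linalg.norm(fl-tip))
run(['w13']);run(['w14']);run(['w13','w14'])
c=load('w14');W=cloud(c);print(c[3])
run(['s13'])
E
```

```text
['w13'] 3287 axis [0.401 0.013 0.916] lean 23.640839130199417 ang to dp 0.11564681758825901 floor [ 0.4856 -0.3146  0.1267] dist 0.001676498357172793
['w14'] 3363 axis [0.401 0.014 0.916] lean 23.64663629825055 ang to dp 0.11535312399188496 floor [ 0.4855 -0.3146  0.1267] dist 0.0016609771426209755
['w13', 'w14'] 6650 axis [0.401 0.013 0.916] lean 23.643830403359214 ang to dp 0.11549823899387301 floor [ 0.4856 -0.3146  0.1267] dist 0.0016686677123604519
[ 0.40051021 -0.32439269  0.32027358]
['s13'] 106 axis [0.422 0.022 0.906] lean 25.01753991088319 ang to dp 0.09013009752585632 floor [ 0.486  -0.3144  0.1262] dist 0.0017673383684394374
```

The tilt is just the wall resting against the peg (8 mm of play over about 80 mm ≈ 0.10 rad). The cup is stable and its floor is within 2 mm of the tip, so I'll hand in.

```bash
python3 -c "
from plant import ctrl
print(ctrl.sign_off())"
```

```text
the job is handed in; nothing more can be done
None
```

The job is handed in: the lid lies flat on the mat about 2 mm from its centre, and the cup hangs released on the peg, its floor about 2 mm from the tip and its axis about 0.115 rad off the peg (limit 0.15); sign-off returned no verdict.

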